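# Hold the rim latch drawn back with its key

## Robot

A 6-joint arm with a two-finger parallel gripper is mounted at the origin on the work surface. World frame = base frame: x ahead of the robot, y to its left, z up, the work surface at z = 0. Lengths are in mm, angles in degrees, forces in N, time in s.
With the tool pointing down it reaches from about 350 to 850 mm from the base axis. Payload 8.1 kg.
Tool frame: the origin (TCP) lies midway between the tips of the shut fingers; the grasp point (between the pads) lies 19 mm behind it; z points along the fingers, y is the line along which they close (so a half turn about z gives the same grasp; the last joint's range is limited). The gripper opens to 85 mm and grips with 20 to 120 N. Pads are 22 mm wide; open, the fingers measure 114 mm over their backs; the gripper's body (76 mm by 85 mm) begins 54 mm behind the grasp point. The pads swing forward as they close: fully open they stand 13 mm farther back than shut.
Start: joints at [-79.263, 7.471, 85.268, -0, 87.261, -4.893], TCP at [161.678, -577.811, 231.292] pointing down, gripper open.
Joint ranges: [-169.43, 169.43], [-51.17, 129.36], [1.28, 143.12], [-76.62, 256.62], [0, 156.53], [-152.29, 152.29]. Speed limits (degrees/s): [136.94, 136.94, 159.86, 180, 180, 180].

## Interface

Orientations are given as [roll, pitch, yaw] about the fixed x, y, z axes, in that order (R = Rz(yaw) Ry(pitch) Rx(roll)).
In Python, from bench import r, camrig, status, order gives the robot as it stands (r), with the cameras (camrig), the readings (status) and the job (order).
- The arm moves only by the shell command python3 steer.py [FORCE], which reads ROWS from standard input. ROWS is a JSON list that holds a single list of rows (three levels of brackets), with 1 to 8 rows, each of 7 numbers: a rotation vector rx, ry, rz in normalised numbers (1 is 90 degrees), then dx, dy, dz in parts of the range, where 1.0 means 100 cm, then the finger opening in mm; each row is the pose to reach, as a shift and turn from the pose commanded when the command began, along the tool's axes at that moment; what a row does not reach only later rows make up. A row lasts 1/8 s, in which the tool goes at most 62.5 mm and 10.7 degrees, less where a joint would pass 70% of its speed; a pose out of reach is approached as far as the arm can. The fingers move at their own pace and stop on an object; FORCE is the grip in N (left out, the last holds). Time passes only in rows, so rows that do not move let the fingers close. It prints the time, the measured TCP pose, the force, the opening and the grip force at its end. Shift and turn numbers lie between -1 and 1, and a call with a number outside is refused. Input that does not fit is refused with a message, and nothing moves.
- status.sense(): the state, without advancing time (a new reading comes with each control period).
- camrig.snapshot(name): name is "scene" or "top" or "wrist"; returns a dict with "pixels" (384x512x3 uint8, blue, green, red), "fx", "fy", "cx", "cy" (pixels), "pose" (4x4, takes a point from camera to world coordinates). Camera axes: x right, y up, looking along -z (the intrinsics and any distortion apply to the point x, -y, -z); pixel columns grow to the right and rows downward; lengths in mm; the calibration is good to about 2 mm. A picture is of the moment at which its call begins. There is no depth.
- order.hand_in(): hands the job in; it is judged then, once.
The state is a dict: "time": time; "joint_pos": joint angles; "qd": joint speeds; "joint_efforts": joint torques, N m; "tool_pos": TCP position; "tcp_rot": TCP orientation; "ft_force": force on the tool from outside, world axes, zero at the start; "wrist_torque": the same for the moment, N m; "finger_gap": finger opening in mm; "grip_force": force on a finger pad.
Only numpy, scipy, OpenCV 4.12 (cv2) and the standard library are available. Lean on these libraries where they do the work, as an engineer would, in place of code of your own. Each camera call takes 0.05 s, during which the arm holds its last target. There are 200 camera calls.

## Task

Take the key out of its wooden rest, push it down fully home into the keyhole of the rim latch lock (its pins are sticky and sprung, so it may need a wiggle and a firm push), then turn it a quarter turn clockwise to its stop so that the sprung bolt draws back out of its keeper. Finish holding it there: the program ends with the gripper still gripping the upright, fully inserted key in the turned position, because the latch springs back if it is let go. Leave the pipe fittings on the bench where they are.

Things in the scene. Friction and masses are not known exactly. Their poses are not given: they have to be found in the camera images.
- key: Double-bit key, loose, 65 mm tall, 56 to 98 g, upright in the rest, bit down. Origin: centre of its lower end; z up the key. z 0-16 mm: flat steel bit 14 mm wide (x), 5 mm thick (y), its last 6 mm tapered to 12 x 2 mm; 16-27 mm: round shank 5 mm thick; 27-31 mm: round collar 22 mm across; 31-65 mm: black flat bow. A half turn about z makes no difference.
- key_bow (a point): Middle of the key's black bow, on the key's axis 48 mm above its lower end; axes as the key's. The bow is 30 mm wide (x), 10 mm thick (y), 34 mm high: grip it from above across its 10 mm.
- rest: Wooden block 60 (x) x 50 (y) x 36 mm high, fixed. Origin: centre of its underside. The key stands in a loose slot 17 (x) x 8 mm (y) in the middle of its top, its collar on the block's top: the key's lower end is 9 mm above the bench, the bow's top 74 mm. The key must rise 30 mm to come free.
- lock: Rim latch lock: steel case 96 (x) x 76 (y) mm, flat top 52 mm above the bench, on a plywood board 160 x 110 x 12 mm fixed to the bench; at its +x end stands a keeper of two cheeks and a back plate (top 46 mm). Origin: on the bench straight below the keyhole, the case's middle; x along the long side of the keyhole towards the keeper, z up.
- keyhole (a point): Centre of the keyhole's mouth in the case top; axes as the lock's. Slot 16.4 (x) x 7.4 mm (y), 3 mm lead-in chamfer, through the 8 mm top plate, crossed by two sprung pins (snags to 10 N); from 10 mm down a stiff sprung follower resists with 5 to 9 N (to 18 N if off-centre). Fully home the collar lies on the case top, the key's lower end 27 mm below this point; it turns only from 24 mm down.
- rotor (a joint): Angle in rad of the rotor in the case that the bit turns: 0 at rest (in line with the keyhole), growing clockwise seen from above, stop at 1.5. A spring (0.03 N m at 0, about 0.11 at the stop) turns it back when let go. The bit has about 0.15 rad of play in it: the key turns about 1.65 rad to reach the stop.
- bolt (a joint): Travel of the brass latch bolt on the lock's +x side in m: 0 shot into the keeper, 0.027 drawn back (0.018 m per rad of the rotor).
- nipple: Bystander: galvanized pipe nipple, 27 mm in diameter, 75 mm tall, standing on end. Origin: centre of its underside.
- cap: Bystander: chrome pipe cap, 40 mm in diameter, 29 mm high. Origin: centre of its underside.
- coupling: Bystander: orange plastic pipe coupling, 42 mm in diameter, 54 mm tall, standing on end. Origin: centre of its underside.
- banjo: Bystander: brass banjo fitting lying flat, round eye 28 mm across and 14 mm high with a 30 mm stem along its +x. Origin: centre of the eye's underside.

How it is judged:
By the outcome, as a careful person would: the job done as asked, in the order asked, and still so for the second after the job is handed in, while the arm keeps its last pose, push and grip.
It also fails if it takes over 64 s, if anything falls off the work surface, if the arm or the gripper's body presses on something with over 40 N, if the wrist force passes 120 N, or if a joint passes its speed limit or range.

## Working session

There is one attempt and no reset: what is moved stays moved. The work goes in short steps, Python scripts to look and compute and a shell command to move; the robot and the scene stay as the last step left them, time stands still between calls to the robot, and variables do not carry over. Pictures are saved under pics/ and viewed, at most 10 in all, crops included, and the job is handed in when it is done.

```bash
ls; mkdir -p pics; python3 - <<'E'
from bench import r, camrig, status, order
import cv2,numpy as np
for n in("scene","top"):
    s=camrig.snapshot(n); cv2.imwrite(f"pics/{n}0.png",s["pixels"]); print(n,{k:(np.round(v,2).tolist() if k=="pose" else v) for k,v in s.items() if k!="pixels"})
print(status.sense())
E
```

```text
bench.py
pics
steer.py
scene {'fx': 411.18950495816375, 'fy': 411.18950495816375, 'cx': 258.9007428764693, 'cy': 195.69341423811036, 'pose': [[-0.63, -0.58, 0.52, 1015.3], [0.78, -0.46, 0.43, 356.86], [-0.01, 0.67, 0.74, 661.4], [0.0, 0.0, 0.0, 1.0]]}
top {'fx': 372.94406650086074, 'fy': 372.94406650086074, 'cx': 256.12910115881607, 'cy': 191.05722315529653, 'pose': [[-0.02, 1.0, -0.08, 538.37], [-1.0, -0.02, -0.04, -3.03], [-0.04, 0.08, 1.0, 734.58], [0.0, 0.0, 0.0, 1.0]]}
{'time': 0.1, 'joint_pos': array([-7.92632597e+01,  7.51148176e+00,  8.53236322e+01, -8.96990984e-04,
        8.72613476e+01, -4.89391914e+00]), 'qd': array([-0.03429945, -0.17459433, -0.18141619,  0.0541083 ,  0.08952453,
        0.01242014]), 'joint_efforts': array([ 1.41010667e-03, -5.70952678e+01, -5.01941228e+01, -1.61854919e-04,
        8.20407411e-03, -3.49791833e-05]), 'tool_pos': array([ 161.5753324 , -577.31802622,  230.33634546]), 'tcp_rot': array([-1.79903814e+02, -7.33661632e-03,  1.56306969e+01]), 'ft_force': array([-0.44908307, -0.34266355,  0.13970857]), 'wrist_torque': array([ 0.03167847,  0.00890597, -0.02894405]), 'grip_force': 0.0, 'finger_gap': 85.30271029083637}
```

View pics/top0.png

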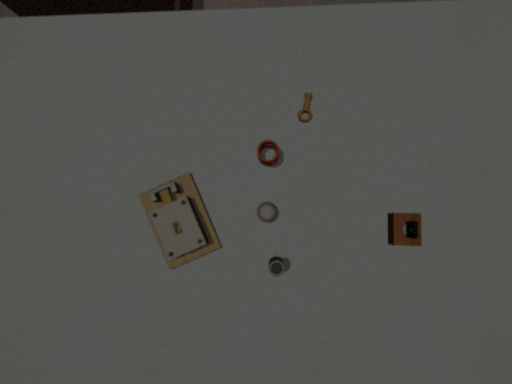

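View pics/scene0.png

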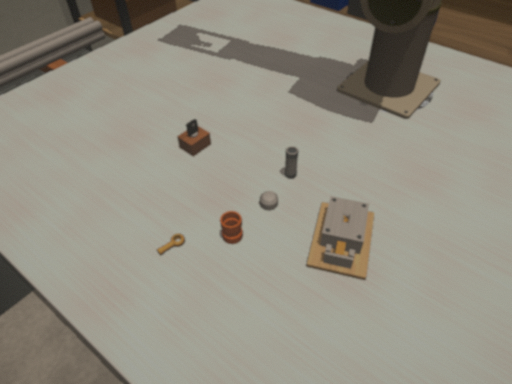

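The top view shows the lock at about (178,228), its keyhole at (177,228), and the rest at (405,229) with the black bow at (411,229). The scene view shows the bow at (192,128) and the keyhole at (347,217). I'll magnify both places.

```bash
cat > h.py <<'E'
import numpy as np,cv2
from bench import r, camrig, status, order
def ray(s,u,v,z):
    P=np.array(s["pose"]);d=P[:3,:3]@np.array([(u-s["cx"])/s["fx"],-(v-s["cy"])/s["fy"],-1]);o=P[:3,3]
    return o+d*(z-o[2])/d[2]
def proj(s,p):
    P=np.array(s["pose"]);c=P[:3,:3].T@(np.array(p)-P[:3,3])
    return np.array([s["cx"]+s["fx"]*c[0]/-c[2],s["cy"]-s["fy"]*c[1]/-c[2]])
def crop(s,u0,v0,u1,v1,k):
    return cv2.resize(cv2.convertScaleAbs(s["pixels"][v0:v1,u0:u1],alpha=2.0),None,fx=k,fy=k,interpolation=cv2.INTER_CUBIC)
E
python3 - <<'E'
from h import *
t=camrig.snapshot("top");s=camrig.snapshot("scene")
a=np.vstack([np.hstack([crop(t,380,205,430,255,6),crop(t,130,165,230,275,5)[:300,:490]])])
b=np.hstack([crop(s,170,110,220,160,6),crop(s,305,190,385,240,6)[:,:490]])
w=max(a.shape[1],b.shape[1]);pad=lambda x:np.pad(x,((0,0),(0,w-x.shape[1]),(0,0)))
im=np.vstack([pad(a),pad(b)]);cv2.imwrite("pics/c1.png",im);print(im.shape)
for n,c,u,v,z in[("bow top",t,411,229,74),("rest top",t,407,229,36),("kh",t,177,228,52),("bow",s,192,128,57),("kh s",s,347,217,52)]:print(n,ray(c,u,v,z).round(1))
E
```

```text
(600, 790, 3)
bow top [ 520.6 -247.1   74. ]
rest top [ 519.7 -253.9   36. ]
kh [529.5 168.3  52. ]
bow [ 524.  -250.7   57. ]
kh s [529.6 170.   52. ]
```

View pics/c1.png

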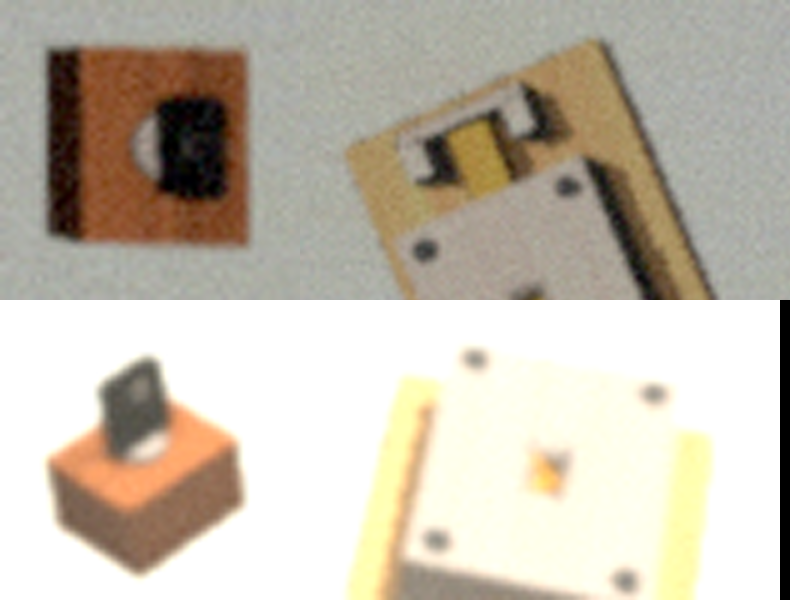

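The first rotation goes to yaw near 180°, so that joint 6 has room for the clockwise turn. Next I move above the key in two halves.

Careful with the scale: shifts go in shares of 100 cm and turns go in shares of 90 degrees. That gives: 217 mm is 0.217, -110 mm is -0.11, -80 degrees is -0.8889.

```bash
echo '[[[0,0,-0.1111,0.027,-0.014,0.005,85],[0,0,-0.2222,0.054,-0.028,0.01,85],[0,0,-0.3333,0.081,-0.042,0.015,85],[0,0,-0.4444,0.108,-0.056,0.02,85],[0,0,-0.5556,0.136,-0.07,0.025,85],[0,0,-0.6667,0.163,-0.084,0.03,85],[0,0,-0.7778,0.19,-0.098,0.03,85],[0,0,-0.8889,0.217,-0.11,0.03,85]]]' | python3 steer.py
python3 - <<'E'
from h import *
s=status.sense();print(s["joint_pos"].round(1),s["tool_pos"].round(1),s["tcp_rot"].round(2))
from scipy.spatial.transform import Rotation as R
Rt=R.from_euler("xyz",s["tcp_rot"],degrees=True)
print(Rt.inv().apply(np.array([521,-249,180])-s["tool_pos"]), (Rt.inv()*R.from_euler("xyz",[180,0,180],degrees=True)).as_rotvec(degrees=True))
E
```

```text
time: 1.2
tool_pos: [341.6, -412.5, 201.0]
tcp_rot: [-180.0, -0.0, 96.0]
ft_force: [0.1, -0.5, -0.4]
finger_gap: 84.8
grip_force: 0.0
[-55.9  -1.6  97.8   0.   83.8 -61.8] [ 341.6 -412.5  201. ] [-1.7999e+02 -3.0000e-02  9.5960e+01]
[143.92550145 195.46296861  21.03385352] [ 7.90230821e-03 -3.16621808e-02 -8.40375743e+01]
```

To row units: 195 mm is 0.195, 171 mm is 0.171, -84 degrees is -0.9333.

```bash
echo '[[[0,0,-0.1167,0.018,0.024,0,85],[0,0,-0.2333,0.036,0.049,0,85],[0,0,-0.35,0.054,0.073,0,85],[0,0,-0.4667,0.072,0.098,0.005,85],[0,0,-0.5833,0.09,0.122,0.01,85],[0,0,-0.7,0.108,0.147,0.015,85],[0,0,-0.8167,0.126,0.171,0.021,85],[0,0,-0.9333,0.144,0.195,0.021,85]]]' | python3 steer.py
echo '[[[0,0,0,0,0,0,60],[0,0,0,0,0,0,60]]]' | python3 steer.py
python3 - <<'E'
from h import *
s=camrig.snapshot("wrist");q=status.sense();print(q["joint_pos"].round(1),q["tool_pos"],q["tcp_rot"])
cv2.imwrite("pics/w1.png",crop(s,0,0,512,384,1.5));print(np.round(s["pose"],2),s["fx"],s["cx"],s["cy"])
print(proj(s,[521,-249,74]))
E
```

```text
time: 2.2
tool_pos: [521.2, -250.0, 179.4]
tcp_rot: [180.0, -0.1, 180.0]
ft_force: [-0.0, -0.2, -0.2]
finger_gap: 85.1
grip_force: 0.0
time: 2.45
tool_pos: [520.5, -251.2, 180.1]
tcp_rot: [-180.0, -0.0, 179.5]
ft_force: [-0.7, 0.7, 0.6]
finger_gap: 60.0
grip_force: 0.0
[ -30.9    5.8   92.5   -0.    81.8 -120.3] [ 520.40746566 -251.50950376  180.19417106] [-1.79989028e+02 -2.55252221e-02  1.79483274e+02]
[[ 1.0000e-02 -9.6000e-01 -2.8000e-01  4.4991e+02]
 [ 1.0000e+00  1.0000e-02  0.0000e+00 -2.5054e+02]
 [ 0.0000e+00 -2.8000e-01  9.6000e-01  3.2348e+02]
 [ 0.0000e+00  0.0000e+00  0.0000e+00  1.0000e+00]] 294.7662161089065 253.60354679039813 197.70060198395802
[256.01035039 196.21328336]
```

View pics/w1.png

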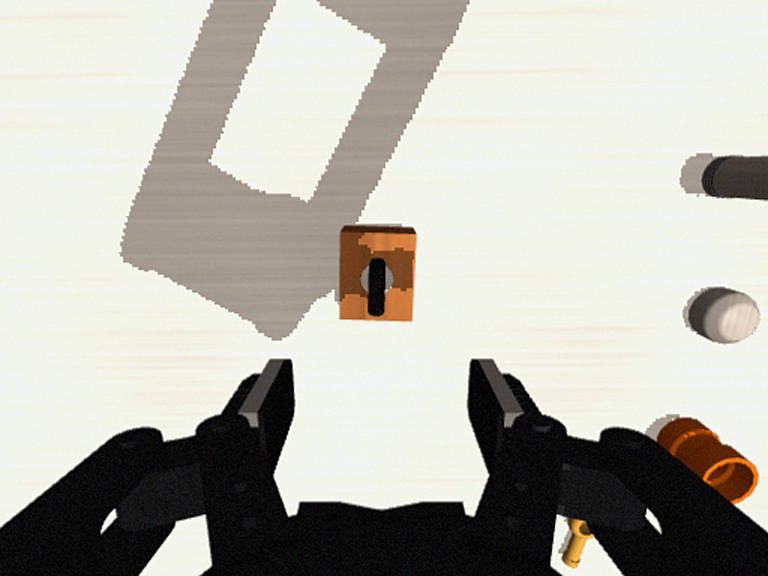

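The wrist view shows the bow edge-on at about (377,287)/1.5, running from row 258 to 316. The rest spans columns 340–415, nearly aligned with the tool. I'll measure the dark blob.

```bash
python3 - <<'E'
from h import *
s=camrig.snapshot("wrist");g=s["pixels"].max(axis=2)[165:215,235:268].astype(int)
m=(g<18).astype(np.uint8)
n,l,st,ce=cv2.connectedComponentsWithStats(m);i=1+np.argmax(st[1:,4]);print(st[i],ce[i])
ys,xs=np.nonzero(l==i);u=xs+235;v=ys+165
for row in range(v.min(),v.max()+1,4):print(row,u[v==row].min(),u[v==row].max())
b=cv2.minAreaRect(np.c_[u,v].astype(np.float32));print(b)
for vv in(v.min()-.5,v.max()+.5):print(ray(s,u.mean(),vv,74).round(1),ray(s,u.mean(),vv,40).round(1))
sel=np.polyfit(v,u,1);print("slope deg",np.degrees(np.arctan(sel[0])))
# rest top face
p=s["pixels"].astype(int);m=((p[...,2]-p[...,0])>25).astype(np.uint8);m[:,:215]=0;m[:,290:]=0;m[:140]=0;m[225:]=0
ys,xs=np.nonzero(m)
c=max(cv2.findContours(m,0,1)[0],key=cv2.contourArea);b=cv2.minAreaRect(c);print(b,[ray(s,*q,36).round(1).tolist() for q in cv2.boxPoints(b)])
E
```

```text
[ 11   8  11  37 380] [16.03684211 26.05263158]
173 248 255
177 247 256
181 246 256
185 246 256
189 246 256
193 246 256
197 246 256
201 246 255
205 246 255
209 247 255
((251.0, 191.0), (36.0, 10.0), 90.0)
[ 499.6 -253.4   74. ] [ 506.4 -253.8   40. ]
[ 533.2 -253.8   74. ] [ 544.5 -254.2   40. ]
slope deg -1.5121766734767186
((251.43128967285156, 182.33621215820312), (50.44877243041992, 61.973201751708984), 1.6846843957901) [[549.0, -280.8, 36.0], [485.5, -276.8, 36.0], [487.3, -227.8, 36.0], [551.1, -228.8, 36.0]]
```

The key is at about (518, −253.8) with yaw near −2°, and the rest's centre agrees. I'll descend and grip.

To row units: 136 mm is 0.136, 2.4 mm is 0.0024, 1.6 degrees is 0.0178.

```bash
echo '[[[0,0,0.0178,0.0024,-0.0023,0.04,45],[0,0,0.0178,0.0024,-0.0023,0.08,45],[0,0,0.0178,0.0024,-0.0023,0.115,45],[0,0,0.0178,0.0024,-0.0023,0.13,45],[0,0,0.0178,0.0024,-0.0023,0.136,45],[0,0,0.0178,0.0024,-0.0023,0.136,45],[0,0,0.0178,0.0024,-0.0023,0.136,45]]]' | python3 steer.py
echo '[[[0,0,0,0,0,0,18],[0,0,0,0,0,0,18],[0,0,0,0,0,0,18]]]' | python3 steer.py
python3 - <<'E'
from h import *
s=camrig.snapshot("wrist");cv2.imwrite("pics/w2.png",crop(s,130,100,380,300,3));print(status.sense()["tool_pos"],status.sense()["tcp_rot"])
E
```

```text
time: 3.42
tool_pos: [519.6, -254.0, 46.0]
tcp_rot: [-179.9, 0.1, 178.0]
ft_force: [0.3, -0.3, 0.2]
finger_gap: 45.0
grip_force: 0.0
time: 3.8
tool_pos: [518.6, -253.3, 44.5]
tcp_rot: [-180.0, 0.0, 178.0]
ft_force: [-0.1, -0.4, -0.6]
finger_gap: 18.2
grip_force: 0.0
[ 518.57836388 -253.24687648   44.40011986] [-1.79997250e+02  4.82024346e-03  1.78032777e+02]
```

View pics/w2.png

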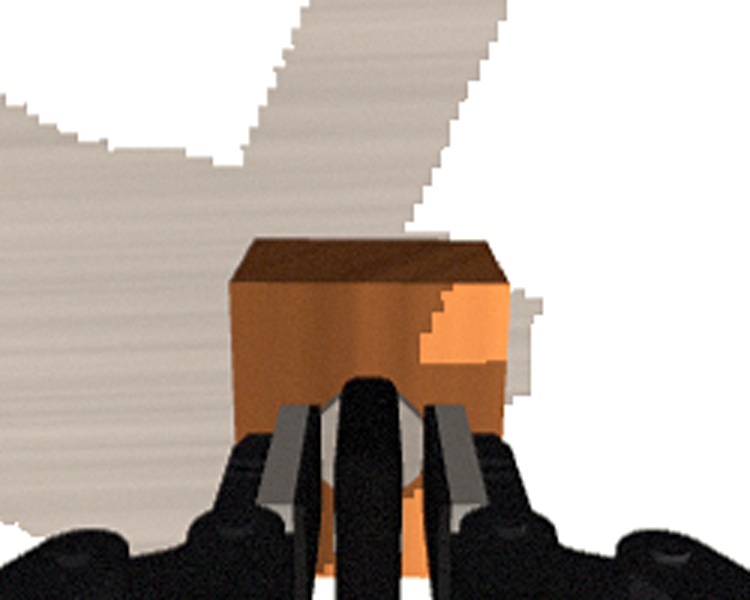

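The bow is centred between the pads (bow columns 337–402, pads 318 and 428) and is well aligned. Next I grip and lift.

To row units: -110 mm is -0.11, -90 mm is -0.09.

```bash
echo '[[[0,0,0,0,0,0,6],[0,0,0,0,0,0,6],[0,0,0,0,0,0,6]]]' | python3 steer.py 90
echo '[[[0,0,0,0,0,-0.01,6],[0,0,0,0,0,-0.025,6],[0,0,0,0,0,-0.05,6],[0,0,0,0,0,-0.09,6],[0,0,0,0,0,-0.11,6],[0,0,0,0,0,-0.11,6]]]' | python3 steer.py
python3 - <<'E'
from h import *
q=status.sense();print(q["tool_pos"],q["tcp_rot"],q["joint_pos"].round(1))
s=camrig.snapshot("wrist");w=crop(s,180,150,330,280,3)
t=camrig.snapshot("top");sc=camrig.snapshot("scene")
for c in(t,sc):print(proj(c,q["tool_pos"]))
u,v=proj(sc,q["tool_pos"]).astype(int);a=crop(sc,u-30,v-40,u+30,v+50,4.33)
im=np.hstack([w,cv2.resize(a,(260,390))]);cv2.imwrite("pics/l1.png",im)
E
```

```text
time: 4.22
tool_pos: [518.7, -253.3, 44.5]
tcp_rot: [-180.0, 0.0, 178.0]
ft_force: [-0.4, 0.1, 3.2]
finger_gap: 8.3
grip_force: 88.1
time: 4.97
tool_pos: [519.8, -254.1, 156.7]
tcp_rot: [-179.9, 0.2, 178.0]
ft_force: [-0.5, -0.7, -1.3]
finger_gap: 8.6
grip_force: 87.7
[ 519.82810739 -254.06607985  156.70942062] [-179.87593322    0.22270327  178.02899406] [ -31.1    6.6   94.1    0.    79.  -119.2]
[436.23594471 230.55443515]
[186.08211406  89.96706641]
```

View pics/l1.png

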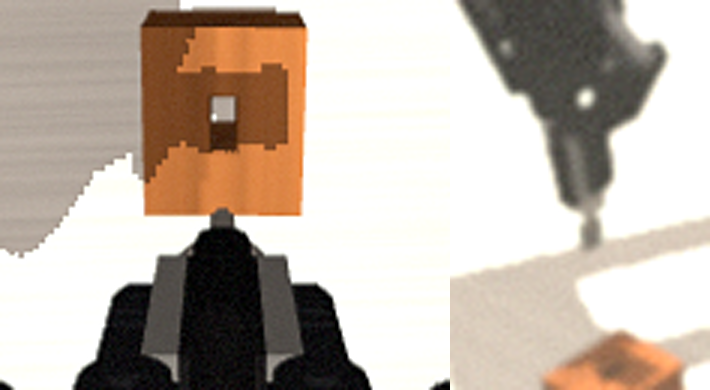

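The key is held upright, with its tip visible below the fingers at (222,218) and the slot at (222,122). Next I measure the slot centre and carry the key to the lock.

To row units: 423 mm is 0.423, 385 mm is 0.385, -24 degrees is -0.2667.

```bash
python3 - <<'E'
from h import *
s=camrig.snapshot("wrist");print(status.sense()["tool_pos"])
for u,v in[(210,94),(234,94),(210,150),(238,150)]:print(ray(s,180+u/3,150+v/3,36).round(1))
for u,v in[(141,27),(305,27),(303,215),(145,215)]:print(ray(s,180+u/3,150+v/3,36).round(1))
E
echo '[[[0,0,-0.0333,0,0.03,0,6],[0,0,-0.0667,0.001,0.085,0,6],[0,0,-0.1,0.002,0.145,0,6],[0,0,-0.1333,0.003,0.205,0,6],[0,0,-0.1667,0.003,0.265,0,6],[0,0,-0.2,0.004,0.325,0,6],[0,0,-0.2333,0.005,0.385,0,6],[0,0,-0.2667,0.005,0.423,0,6]]]' | python3 steer.py
echo '[[[0,0,0,0,0,0,6],[0,0,0,0,0,0,6],[0,0,0,0,0,0,6]]]' | python3 steer.py
python3 - <<'E'
from h import *
q=status.sense();print(q["tool_pos"],q["tcp_rot"],q["joint_pos"].round(1))
s=camrig.snapshot("wrist");np.savez("w3.npz",**s);cv2.imwrite("pics/w3.png",crop(s,160,90,360,250,4))
E
```

```text
[ 517.45359583 -252.62983099  152.19200347]
[ 506.8 -255.4   36. ]
[ 507.  -248.1   36. ]
[ 524.3 -256.    36. ]
[ 524.6 -247.4   36. ]
[ 485.9 -274.9   36. ]
[ 487.5 -226.6   36. ]
[ 546.6 -227.7   36. ]
[ 544.9 -277.2   36. ]
time: 6.18
tool_pos: [526.7, 172.2, 152.6]
tcp_rot: [180.0, -0.1, -157.8]
ft_force: [0.4, -0.5, -0.6]
finger_gap: 8.9
grip_force: 87.8
time: 6.55
tool_pos: [527.9, 168.4, 153.7]
tcp_rot: [-180.0, -0.1, -158.1]
ft_force: [0.7, 0.3, -0.8]
finger_gap: 8.6
grip_force: 87.9
[527.8766556  168.39294252 153.65674725] [-1.79995826e+02 -6.78515524e-02 -1.58073856e+02] [ 12.4   3.3  97.9  -0.   78.8 -99.5]
```

View pics/w3.png

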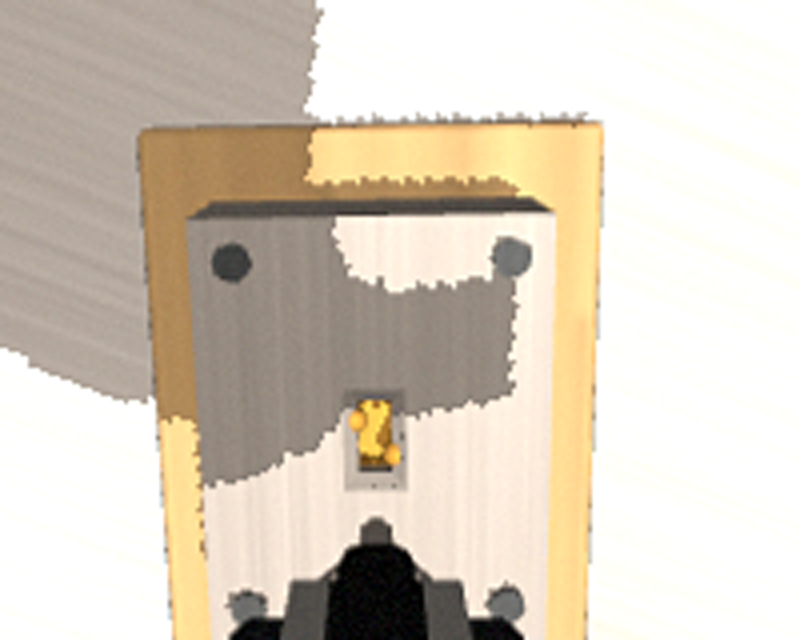

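The wrist view shows the keyhole's chamfer outline at crop (345–407, 391–490) and the key tip at (376,518). I'll convert these to tool axes with the same camera, so the calibration bias cancels.

```bash
python3 - <<'E'
from h import *
from scipy.spatial.transform import Rotation as R
s=dict(np.load("w3.npz"));
tp=np.array([527.88,168.39,153.66]);Rt=R.from_euler("xyz",[180,-.07,-158.07],degrees=True)
f=lambda u,v,z:ray(s,160+u/4,90+v/4,z)
T=lambda p:Rt.inv().apply(p-tp).round(1)
C=[f(*c,52) for c in[(345,391),(406,391),(408,490),(345,490)]]
print("kh corners tool",[T(c).tolist() for c in C],"world",np.mean(C,0),"tool",T(np.mean(C,0)))
e=[f(188,217,52),f(554,212,52),f(207,640,52)]
d=e[1]-e[0];print("case front edge len",np.linalg.norm(d),"yaw of lock x",np.degrees(np.arctan2(d[1],d[0]))-90, "side",np.degrees(np.arctan2(*(e[2]-e[0])[1::-1])))
sc=[f(*c,52) for c in[(232,263),(511,257),(506,604),(247,606)]];print("screws",[T(c).tolist() for c in sc],"mean",T(np.mean(sc,0)))
d=sc[3]-sc[0];d2=sc[2]-sc[1];print([np.degrees(np.arctan2(a[1],a[0])) for a in(d,d2)])
for h in(35,29):print("tip at",h,T(f(376,518,tp[2]-h)))
print("tip col edges",T(f(362,528,tp[2]-35)),T(f(391,528,tp[2]-35)))
E
```

```text
kh corners tool [[8.3, -6.3, 101.7], [8.3, 6.8, 101.7], [-14.2, 7.4, 101.6], [-14.2, -6.4, 101.6]] world [530.36515313 169.79785202  52.        ] tool [ -3.    0.4 101.7]
case front edge len 75.22462299069191 yaw of lock x 22.732529805810444 side 22.037876647318637
screws [[35.7, -29.6, 101.7], [36.9, 28.4, 101.7], [-41.4, 29.8, 101.6], [-41.9, -28.8, 101.6]] mean [ -2.7  -0.  101.7]
[np.float64(22.537269980013804), np.float64(22.97915649398908)]
tip at 35 [ 4.2  0.3 35. ]
tip at 29 [ 6.4  0.3 29. ]
tip col edges [ 2.4 -2.  35. ] [ 2.4  2.7 35. ]
```

The keyhole comes out at (530.3, 169.8) in the world. The chamfer measures 22.5 × 13.4 against the 22.4 × 13.4 expected, and the lock yaw is about 22.6°. The key axis is near tool x −1. I'll lower to just above the mouth and look again.

To row units: 60 mm is 0.06, 55 mm is 0.055, -0.6 degrees is -0.0067.

```bash
echo '[[[0,0,-0.0067,-0.002,0,0.02,6],[0,0,-0.0067,-0.002,0,0.04,6],[0,0,-0.0067,-0.002,0,0.055,6],[0,0,-0.0067,-0.002,0,0.06,6],[0,0,-0.0067,-0.002,0,0.06,6],[0,0,-0.0067,-0.002,0,0.06,6],[0,0,-0.0067,-0.002,0,0.06,6]]]' | python3 steer.py
python3 - <<'E'
from h import *
q=status.sense();print(q["tool_pos"],q["tcp_rot"])
s=camrig.snapshot("wrist");np.savez("w4.npz",tp=q["tool_pos"],**s);w=crop(s,190,130,310,230,5)
sc=camrig.snapshot("scene");u,v=proj(sc,[530,170,52]).astype(int)
a=cv2.resize(sc["pixels"][v-40:v+20,u-12:u+12],(200,500),interpolation=cv2.INTER_CUBIC)
cv2.imwrite("pics/w4.png",np.hstack([w,a]));print(u,v)
E
```

```text
time: 7.48
tool_pos: [530.5, 170.6, 95.1]
tcp_rot: [-180.0, 0.1, -157.4]
ft_force: [0.3, -0.4, -0.6]
finger_gap: 8.6
grip_force: 87.9
[530.51598977 170.5874463   95.14640764] [-1.79985498e+02  8.23763424e-02 -1.57364751e+02]
346 217
```

View pics/w4.png

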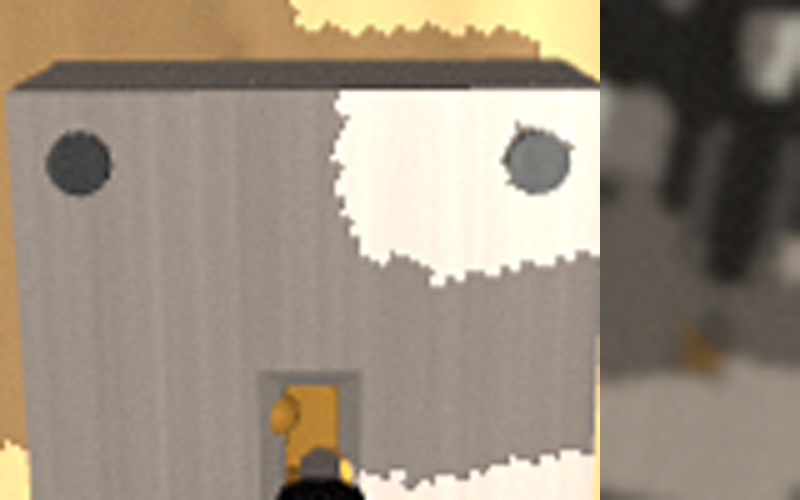

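The keyhole's outer edge runs across columns 260–361 with its top at row 371. The bit is at columns 302–340 with its top at row 449. I'll compute the offsets.

```bash
python3 - <<'E'
from h import *
from scipy.spatial.transform import Rotation as R
s=dict(np.load("w4.npz"));tp=s["tp"];Rt=R.from_euler("xyz",[180,0,-157.36],degrees=True)
T=lambda u,v,z:Rt.inv().apply(ray(s,190+u/5,130+v/5,z)-tp).round(1)
print(T(260,371,52),T(361,371,52),"slot",T(287,385,52),T(338,385,52),"screws",T(79,163,52),T(537,160,52))
for h in(35,29):print(T(302,455,tp[2]-h),T(340,455,tp[2]-h),T(321,449,tp[2]-h))
print(T(10,90,52),T(600,90,52))
q=status.sense();print(q["tool_pos"])
E
```

```text
[11.9 -7.7 43.1] [11.9  5.7 43.1] slot [ 9.9 -4.1 43.1] [ 9.9  2.6 43.1] screws [ 39.6 -30.5  43.1] [40.1 27.8 43.1]
[ 3.1 -2.1 35. ] [ 3.1  2.8 35. ] [ 3.9  0.4 35. ]
[ 5.4 -2.  29. ] [ 5.4  2.7 29. ] [ 6.2  0.4 29. ]
[ 48.9 -38.7  43.1] [48.9 35.4 43.1]
[530.29357446 170.53369427  94.89774757]
```

```bash
python3 - <<'E'
from h import *
s=camrig.snapshot("wrist");q=status.sense();print(q["tool_pos"])
p=s["pixels"].astype(int)
for v in range(213,231):print(v,' '.join(f"{p[v,u,2]-p[v,u,0]:3d}/{p[v,u,1]:3d}" for u in range(246,263)))
E
```

```text
[530.2001196  170.48576896  94.73495   ]
213  69/ 64  61/ 62  58/ 53  49/ 45  64/ 63  64/ 66  64/ 64  67/ 65  67/ 65  65/ 66  67/ 66  35/ 56   8/ 59   8/ 60   8/ 59  10/ 60  11/ 72
214  67/ 63  62/ 61  55/ 53  58/ 51  61/ 64  65/ 65  67/ 64  67/ 65  68/ 66  66/ 65  68/ 66  37/ 55   9/ 58   7/ 60   9/ 59   9/ 60  12/ 72
215  64/ 61  59/ 57  52/ 52  65/ 61  65/ 63  65/ 65  64/ 65  66/ 65  65/ 66  65/ 66  68/ 65  36/ 57  10/ 60   8/ 61   9/ 59   9/ 61   9/ 71
216  58/ 54  57/ 55  63/ 61  63/ 65  65/ 64  66/ 63  67/ 64  66/ 65  67/ 65  67/ 66  68/ 64  35/ 56   9/ 60   8/ 59   9/ 59  11/ 59  10/ 72
217  23/ 45  60/ 60  64/ 64  66/ 63  65/ 63  64/ 66  66/ 65  66/ 65  68/ 66  68/ 66  68/ 65  37/ 58   9/ 58   8/ 59  10/ 59  10/ 60  11/ 71
218  17/ 59  61/ 62  64/ 66  66/ 62  64/ 64  64/ 66  70/ 63  70/ 66  70/ 67  71/ 66  69/ 66  37/ 57   8/ 58   9/ 59  10/ 59   9/ 62  10/ 71
219  17/ 62  60/ 63  64/ 65  62/ 65  63/ 65  69/ 65  44/ 58  32/ 51  31/ 51  43/ 55  70/ 65  32/ 51   8/ 59   9/ 58  10/ 60  10/ 60  11/ 71
220  18/ 60  62/ 62  67/ 63  67/ 63  67/ 65  46/ 57  14/ 43   6/ 41   7/ 39  10
[... 760 characters left out ...]

226   8/ 60  27/ 32  24/ 12  14/ 17   1/ 11  -3/  3   2/  3   1/  4   1/  3   0/  5   0/  6   0/  8  24/ 21  57/ 57  35/ 75  13/ 90  17/121
227   5/ 28   9/  7  -2/ 10  -2/  0  -1/  1  -1/  8  -3/  0   0/  4   2/  3   4/  9   1/  7   0/  3   0/  0   8/  6  16/ 27   6/ 37  17/121
228  -2/  9   0/  0   0/  5  -2/  7   0/  2   0/  8   2/  4   2/  4   2/  2   1/  3   2/  5  -1/  4  -3/  1  -1/  2   0/  0   0/  0  13/ 79
229   0/  2   1/  3  -2/  3   3/  5   0/  0   0/  5  -2/  2   3/  6   2/  2  -2/  3  -1/  8   4/  6  -1/  4   1/  8   0/  0   1/  2   4/ 20
230  -2/  0   2/  5  -1/  8   1/  8   0/  5  -5/  5   1/  2  -1/  0  -2/  5  -1/  0   0/  4  -1/  6   3/  4  -1/  6   0/  4   0/  2   0/  0
```

The key axis sits at tool (−1.7, +0.3) and the keyhole at (+1.0, −1.0). That puts the hole at (529.7, 169.2), which agrees with the top and scene cameras. I'll shift by (+2.7, −1.2) and enter.

```bash
echo '[[[0,0,0,0.0027,-0.0012,0,6],[0,0,0,0.0027,-0.0012,0,6],[0,0,0,0.0027,-0.0012,0.003,6],[0,0,0,0.0027,-0.0012,0.006,6],[0,0,0,0.0027,-0.0012,0.008,6],[0,0,0,0.0027,-0.0012,0.01,6],[0,0,0,0.0027,-0.0012,0.01,6],[0,0,0,0.0027,-0.0012,0.01,6]]]' | python3 steer.py 110
echo '[[[0,0,0,0,0,0.002,6],[0,0,0,0,0,0.004,6],[0,0,0,0,0,0.005,6],[0,0,0,0,0,0.005,6]]]' | python3 steer.py
```

```text
time: 8.62
tool_pos: [527.9, 168.3, 84.4]
tcp_rot: [180.0, 0.0, -157.4]
ft_force: [-0.4, -0.6, -0.8]
finger_gap: 7.8
grip_force: 107.2
time: 9.12
tool_pos: [528.1, 168.2, 79.3]
tcp_rot: [-180.0, 0.0, -157.4]
ft_force: [1.7, -1.4, -0.7]
finger_gap: 8.3
grip_force: 107.2
```

The key has entered 8 mm with little force, so I'll push on.

To row units: 6 mm is 0.006, 4 mm is 0.004.

```bash
echo '[[[0,0,0,0,0,0.002,6],[0,0,0,0,0,0.004,6],[0,0,0,0,0,0.006,6],[0,0,0,0,0,0.006,6]]]' | python3 steer.py
echo '[[[0,0,0,0,0,0.002,6],[0,0,0,0,0,0.004,6],[0,0,0,0,0,0.006,6],[0,0,0,0,0,0.006,6]]]' | python3 steer.py
```

```text
time: 9.62
tool_pos: [528.4, 168.4, 73.7]
tcp_rot: [-180.0, 0.1, -157.4]
ft_force: [0.8, 0.3, 3.5]
finger_gap: 8.0
grip_force: 107.9
time: 10.12
tool_pos: [528.4, 168.4, 67.6]
tcp_rot: [-180.0, 0.1, -157.4]
ft_force: [1.3, 0.8, 4.2]
finger_gap: 8.5
grip_force: 108.0
```

To row units: 6.5 mm is 0.0065, 5.5 mm is 0.0055.

```bash
echo '[[[0,0,0,0,0,0.002,6],[0,0,0,0,0,0.004,6],[0,0,0,0,0,0.0055,6],[0,0,0,0,0,0.0065,6],[0,0,0,0,0,0.0065,6]]]' | python3 steer.py
echo '[[[0,0,0,0,0,0.0008,6],[0,0,0,0,0,0.0015,6],[0,0,0,0,0,0.0015,6]]]' | python3 steer.py
```

```text
time: 10.75
tool_pos: [528.5, 168.4, 61.4]
tcp_rot: [-180.0, 0.1, -157.4]
ft_force: [0.1, 0.1, 7.5]
finger_gap: 8.3
grip_force: 108.1
time: 11.12
tool_pos: [528.5, 168.5, 60.5]
tcp_rot: [-180.0, 0.1, -157.4]
ft_force: [-3.9, -0.0, 12.0]
finger_gap: 8.1
grip_force: 109.1
```

To row units: 1 mm is 0.001, 0.5 mm is 0.0005.

```bash
echo '[[[0,0,0,0,0,0.0005,6],[0,0,0,0,0,0.001,6],[0,0,0,0,0,0.001,6]]]' | python3 steer.py
```

```text
time: 11.5
tool_pos: [528.6, 168.5, 60.5]
tcp_rot: [-180.0, 0.1, -157.4]
ft_force: [-6.3, -2.1, 19.0]
finger_gap: 8.5
grip_force: 110.3
```

Home: z stays at 60.5, exactly the predicted height, while the force climbs. Next I turn clockwise about the key's axis, compensating for its 1.7 mm offset in the grip.

To row units: 0.9 mm is 0.0009, 0.8 mm is 0.0008, 30 degrees is 0.3333.

```bash
echo '[[[0,0,0.0556,0,0.0002,0,6],[0,0,0.1111,0,0.0003,0,6],[0,0,0.1667,0,0.0005,0,6],[0,0,0.2222,0,0.0006,0,6],[0,0,0.2778,0,0.0008,0,6],[0,0,0.3333,-0.0001,0.0009,0,6],[0,0,0.3333,-0.0001,0.0009,0,6]]]' | python3 steer.py 120
python3 -c "
from h import *
q=status.sense();print(q['wrist_torque'],q['ft_force'])"
```

```text
time: 12.38
tool_pos: [529.3, 169.1, 60.5]
tcp_rot: [180.0, 0.2, 172.6]
ft_force: [-2.7, -2.7, 16.5]
finger_gap: 8.2
grip_force: 109.6
[-0.5158727   0.41054311  0.04216771] [-2.66879393 -2.72513152 16.53870748]
```

To row units: 0.9 mm is 0.0009, 0.8 mm is 0.0008, 30 degrees is 0.3333.

```bash
echo '[[[0,0,0.0556,0,0.0002,0,6],[0,0,0.1111,0,0.0003,0,6],[0,0,0.1667,0,0.0005,0,6],[0,0,0.2222,0,0.0006,0,6],[0,0,0.2778,0,0.0008,0,6],[0,0,0.3333,-0.0001,0.0009,0,6],[0,0,0.3333,-0.0001,0.0009,0,6]]]' | python3 steer.py
echo '[[[0,0,0.0556,0,0.0002,0,6],[0,0,0.1111,0,0.0003,0,6],[0,0,0.1667,0,0.0005,0,6],[0,0,0.2222,0,0.0006,0,6],[0,0,0.2778,0,0.0008,0,6],[0,0,0.3333,-0.0001,0.0009,0,6],[0,0,0.3333,-0.0001,0.0009,0,6]]]' | python3 steer.py
python3 -c "
from h import *
q=status.sense();print(q['wrist_torque'],q['ft_force'])"
```

```text
time: 13.25
tool_pos: [529.4, 169.6, 60.5]
tcp_rot: [179.9, 0.2, 142.6]
ft_force: [-3.0, -4.5, 16.4]
finger_gap: 8.2
grip_force: 109.7
time: 14.12
tool_pos: [529.8, 169.9, 60.5]
tcp_rot: [179.9, 0.1, 112.6]
ft_force: [-4.5, -5.6, 18.1]
finger_gap: 8.6
grip_force: 110.0
[-1.31016571e+00  8.02240011e-01  8.26371290e-05] [-4.54332119 -5.60211505 18.13997896]
```

To row units: -0.3 mm is -0.0003, 5 degrees is 0.0556.

```bash
echo '[[[0,0,0.0222,-0.0003,-0.0003,0,6],[0,0,0.0444,-0.0003,-0.0003,0,6],[0,0,0.0556,-0.0003,-0.0003,0,6],[0,0,0.0556,-0.0003,-0.0003,0,6]]]' | python3 steer.py
python3 -c "
from h import *
q=status.sense();print(q['wrist_torque'],q['joint_efforts'][5])"
echo '[[[0,0,0.0222,0,0,0,6],[0,0,0.0333,0,0,0,6],[0,0,0.0333,0,0,0,6],[0,0,0.0333,0,0,0,6]]]' | python3 steer.py
python3 - <<'E'
from h import *
q=status.sense();print(q['wrist_torque'],q['joint_efforts'][5],q["tcp_rot"])
sc=camrig.snapshot("scene");t=camrig.snapshot("top");w=camrig.snapshot("wrist")
cv2.imwrite("pics/f.png",np.hstack([cv2.resize(crop(sc,295,170,395,280,3),(260,286)),crop(w,130,60,400,240,2)[:286]]) if 0 else np.hstack([cv2.resize(crop(sc,295,170,395,280,4),(300,360)),cv2.resize(crop(w,0,0,512,384,1),(480,360))]))
E
```

```text
time: 14.62
tool_pos: [529.8, 169.8, 60.5]
tcp_rot: [179.9, 0.1, 107.6]
ft_force: [-2.4, -4.5, 16.5]
finger_gap: 8.0
grip_force: 109.8
[-0.93207385  0.62941765  0.14546572] 0.29378006234765053
time: 15.12
tool_pos: [529.8, 169.8, 60.5]
tcp_rot: [179.9, 0.1, 104.6]
ft_force: [-2.7, -4.9, 16.3]
finger_gap: 7.9
grip_force: 109.8
[-0.9465178   0.54030664  0.11547088] 0.1569898333400488 [1.79851843e+02 8.17251668e-02 1.04636863e+02]
```

View pics/f.png

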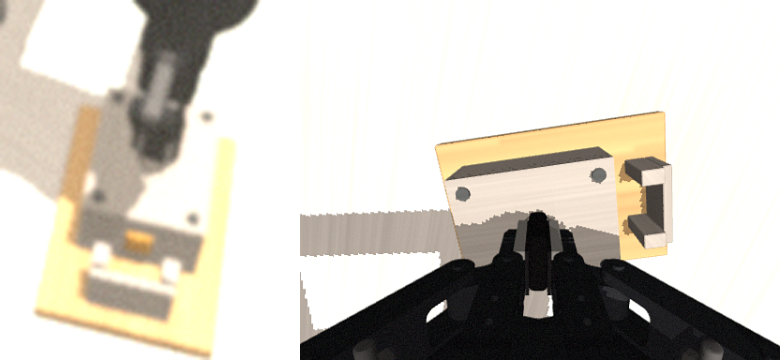

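The bolt has withdrawn: the wrist view shows the keeper empty and the scene view shows only a flush brass stub. I'll press slightly further to be sure it is at the stop.

To row units: 3 degrees is 0.0333.

```bash
for i in 1; do echo '[[[0,0,0.0167,0,0,0,6],[0,0,0.0333,0,0,0,6],[0,0,0.0333,0,0,0,6],[0,0,0.0333,0,0,0,6]]]' | python3 steer.py; done
python3 -c "
from h import *
q=status.sense();print(q['wrist_torque'],q['joint_efforts'][5],q['tcp_rot'])"
echo '[[[0,0,0.0111,0,0,0,6],[0,0,0.0222,0,0,0,6],[0,0,0.0222,0,0,0,6],[0,0,0.0222,0,0,0,6]]]' | python3 steer.py
python3 -c "
from h import *
q=status.sense();print(q['wrist_torque'],q['joint_efforts'][5],q['tcp_rot'])
w=camrig.snapshot('wrist');cv2.imwrite('pics/f2.png',crop(w,190,180,330,290,5))"
```

```text
time: 15.78
tool_pos: [529.8, 169.8, 60.5]
tcp_rot: [179.8, 0.1, 101.6]
ft_force: [-2.6, -5.5, 16.3]
finger_gap: 8.5
grip_force: 109.8
[-0.89546356  0.52625089  0.24097359] 0.26541645638644695 [1.79845873e+02 7.41929388e-02 1.01648348e+02]
time: 16.27
tool_pos: [529.8, 169.9, 60.5]
tcp_rot: [179.8, 0.1, 99.7]
ft_force: [-3.2, -5.5, 16.9]
finger_gap: 8.0
grip_force: 109.9
[-0.92984573  0.5187544   0.42067751] 0.38683148100972176 [1.79841854e+02 6.80110073e-02 9.96574691e+01]
```

View pics/f2.png

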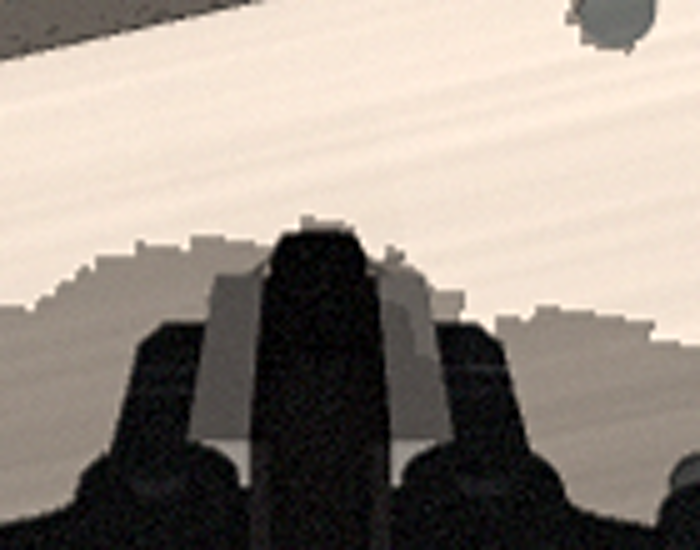

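The key is gripped squarely between the pads. The torque jumped from 0.12 to 0.42 N·m, so it is against the stop, and it is still home at z 60.5 under a 16 N push. Handing in.

```bash
python3 -c "
from bench import r, camrig, status, order
print(order.hand_in())"
```

```text
the job is handed in; nothing more can be done
None
```

The key is fully home in the lock and turned clockwise to its stop, the bolt is drawn back out of its keeper, and the gripper is still holding the key there; I handed the job in at about 16 s, but it returned no verdict.

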